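# Latch the dabba into its tray lane

## Robot

A 7-joint arm with a two-finger parallel gripper is mounted at the origin on the work surface. World frame = base frame: x ahead of the robot, y to its left, z up, the work surface at z = 0. Lengths are in m, angles in degrees, forces in N, time in s.
With the tool pointing down it reaches from about 0.425 to 0.875 m from the base axis. Payload 4.7 kg.
Tool frame: the origin (TCP) lies midway between the tips of the shut fingers; the grasp point (between the pads) lies 19 mm behind it; z points along the fingers, y is the direction in which the jaws open and shut (so a half turn about z gives the same grasp; the last joint's range is limited). The gripper opens to 87 mm and grips with 3 to 60 N. Pads are 19 mm wide; open, the fingers measure 117 mm over their backs; the gripper's body (75 mm by 190 mm) begins 51 mm behind the grasp point.
Start: joints at [72.886, 18.392, -4.016, 83.108, 1.295, 78.541, -3.26], TCP at [0.2, -0.618, 0.223] pointing down, gripper open.
Joint ranges: [-163.93, 163.93], [-17.29, 119.83], [-79.2, 71.16], [3.27, 140.29], [-89.18, 269.18], [5.43, 117.66], [-154.24, 154.24]. Speed limits (degrees/s): [147.25, 147.25, 180, 180, 180, 180, 180].

## Interface

Orientations are given as [roll, pitch, yaw] about the fixed x, y, z axes, in that order (R = Rz(yaw) Ry(pitch) Rx(roll)).
In Python, from cell import env gives the robot as it stands.
- The arm moves only by the tool apply_moves, never from a script. Its argument "targets" is a list of rows, each a list of 2 entries, a list of its own where there are three numbers: the shift along the world's x, y, z in mm, then the turn, a rotation vector about the world's x, y, z in rad. A call has 1 to 8 rows; each row is the pose to reach, as a shift and turn from the pose commanded when the call began; what a row does not reach only later rows make up. A row lasts 1/10 s, in which the tool goes at most 50 mm and 8.59 degrees, less where a joint would pass 70% of its speed; a pose out of reach is approached as far as the arm can. A call with a gripper value outside its range is refused whole. "hand" is the finger opening in mm, from 0 to 87, set as the call begins (left out, the last holds). The fingers move at their own pace and stop on an object; "squeeze" is the grip in N (left out, the last holds). Time passes only in rows, so rows that repeat a pose let the fingers close. It gives the time, the measured TCP pose, the force and the opening at its end, in the units of the state.
- env.get_obs(): the state, without advancing time (a new reading comes with each control period).
- env.read_camera(name): name is "scene" or "top" or "wrist"; returns a dict with "image" (480x640x3 uint8, red, green, blue), "camera_matrix" (3x3 intrinsics, pixels), "camera_from_world" (4x4, takes a point from world to camera coordinates); the wrist camera has in their place "mount" (4x4, takes a point from camera to tool coordinates, whose origin is the TCP and whose axes are the flange's). Camera axes: x right, y down, z forward; pixel columns grow to the right and rows downward; lengths in m; the calibration is good to about 2 mm. A picture is of the moment at which its call begins: read the wrist's pose just before it. There is no depth.
- env.sign_off(): hands the job in, once; it reports no verdict.
Trained networks look in a picture, given as the dict that the camera call returned (one of the last four; its "shot" number tells which), for a name from the list of things; names that differ only in an ending like _2 or _b are one class to them, and where a whole thing is asked for, a point or a joint stands for the part that bears it (a point fixed in the world has none). Each returns a list of dicts, best first, with "conf" (0 to 1); they miss things now and then, are a little off and sometimes report something else, mostly with a low value. They report only what shows in the picture. A call takes as long as a camera call. They do not tell look-alikes from the thing itself.
- env.regions_of(picture, target): "region" (480x640 bool, what is visible of it) and "rect" ([left, top, right, bottom] in pixels, round what is visible of it).
The state is a dict: "time_s": time; "qpos": joint angles; "joint_velocities": joint speeds; "effort": joint torques, N m; "tool_pos": TCP position; "tool_rot": TCP orientation; "force": force on the tool from outside, world axes, zero at the start; "wrist_torque": the same for the moment, N m; "grip_width": finger opening in m.
Only numpy, scipy, OpenCV 4.12 (cv2) and the standard library are available. Lean on these libraries where they do the work, as an engineer would, in place of code of your own. Each camera call takes 0.05 s, during which the arm holds its last target. There are 200 camera calls.

## Task

Pick up the rectangular steel dabba by its black grip, stand it in the open mouth of the empty lane of the wooden tray, and slide it along the lane so that its own front edge lifts the hinged steel catch, until the catch has dropped fully behind it. Then check the catch: draw the dabba back against it with a steady gentle tug of about 6 N for a second, and let go, leaving the dabba upright and latched against the catch. Do not touch the catch with the gripper, never push or pull the dabba in the lane with more than 15 N, and leave the other things alone.

Things in the scene. Friction and masses are not known exactly. Their poses are not given: they have to be found in the camera images.
- dabba: Rectangular lidded stainless dabba, shut: 84 (x) by 76 (y) by 50 mm tall, 250 to 450 g, the same either way round. Origin: centre of its underside, z up. On the lid's middle stands a black upright fin grip, 12 mm thick along the dabba's x, 30 mm wide along y, 50 to 88 mm above the underside. Starts on the bare trolley top, right of the tray.
- dabba_grip (a point): Point to grip: middle of the black fin, 73 mm above the dabba's underside, 15 mm below the fin's top.
- tray: Wooden tray fixed on the trolley, 320 x 225 mm, waxed (friction about 0.2), floor 12 mm above its origin. x runs along the empty lane, inwards (away from the robot); origin at trolley-top height on the lane's middle line. Lane: 81 mm wide between 26 mm high battens, x = -90 to 102 mm. At y = 108 mm a row of three fixed round steel dabbas, 60 mm wide, 46 mm tall.
- lane_mouth (a point): On the lane floor, middle line, at tray x = -150 mm: centred here the dabba stands clear of the catch (no further in than -130 mm). From tray x = -90 to -150 mm the battens flare out by 0.26 rad each; the floor runs on to -195 mm, open at the near end. Pushed in from here, the dabba's front edge meets the catch when its centre is at about tray x = -107 to -77 mm.
- back_stop: Fixed wooden block that ends the lane, 40 mm tall; origin at the foot of the middle of its near face, on the lane floor at tray x = 102 mm, turned as the tray. The dabba meets it with its centre at tray x = 60 mm; by then the catch has always dropped behind it. Drawn back from there, it meets the catch after 8 to 38 mm.
- catch (a joint): Steel catch arm over the lane's left edge (tray y = 25 to 37 mm; a grip in the middle passes beside it), hinge 78 mm above the trolley, nose 65 mm further in, 14 mm below the dabba's lid top. Angle, rad: 0 = down, 0.24 riding on the lid. 90 g, falls by itself, locks when pulled from inside. Its bracket (88 mm tall) is adjustable: holding face anywhere at tray x = -20 to 10 mm, not measured.
- tiffin: Tall blue three-tier plastic tiffin, 116 mm wide, 164 mm tall, origin at the centre of its foot. Bystander.
- pickle_pot: White ceramic pickle pot with brown lid, 80 mm wide, 96 mm tall, origin at the centre of its foot. Bystander.
- fork: Green plastic fork lying flat, 182 mm long along x, 26 mm wide, 6 mm thick, origin under its middle. Bystander.
Not all that is in view belongs to the job. There is more than one size of the dabba; the job needs the smallest.

How it is judged (in metres and radians):
On the way, in this order (a step that is already met when the one before it is completed fails the run):
1. the dabba stands in the lane's mouth, in line, short of the catch (x of dabba in the frame of tray between -0.17 and -0.11 m and y of dabba in the frame of tray between -0.008 and 0.008 m and z of dabba in the frame of tray between 0.006 and 0.018 m and angle between the x axis of dabba and the x axis of tray, either way round below 0.12 rad), for 0.1 s.
2. the dabba in the lane carries the raised catch on its lid (value of joint catch above 0.15 rad and contact force between dabba and catch above 0.05 N and y of dabba in the frame of tray between -0.008 and 0.008 m and z of dabba in the frame of tray between 0.006 and 0.018 m and angle between the x axis of dabba and the x axis of tray, either way round below 0.12 rad), for 0.1 s.
3. the catch has dropped behind the dabba (value of joint catch below 0.05 rad and x of dabba in the frame of catch above 0.1055 m and y of dabba in the frame of tray between -0.008 and 0.008 m and z of dabba in the frame of tray between 0.006 and 0.018 m and angle between the x axis of dabba and the x axis of tray, either way round below 0.12 rad), for 0.1 s.
4. the dabba is drawn back against the lowered catch with 3 N or more for 0.5 s (contact force between dabba and catch above 3 N and value of joint catch below 0.06 rad), for 0.5 s.
At the end, for the whole second after the job is handed in: The dabba stands upright (within 0.06 rad) and still on the lane floor, in line with the lane (within 8 mm and 0.12 rad), the catch fully down (below 0.05 rad) behind it, its back at the catch's holding face (within 4 mm: centre 105 to 111.5 mm beyond the hinge; 107 is contact), released (value of joint catch below 0.05 rad and x of dabba in the frame of catch between 0.105 and 0.1115 m and y of dabba in the frame of tray between -0.008 and 0.008 m and z of dabba in the frame of tray between 0.006 and 0.018 m and angle between the x axis of dabba and the x axis of tray, either way round below 0.12 rad and angle between dabba's own z axis and vertical below 0.06 rad and linear speed of dabba below 0.01 m/s and contact force between the fingers and dabba below 0.1 N); the robot touches nothing.
It fails at once if the gripper or arm touches the catch (contact force between any of the fingers, the arm and catch above 0.3 N).
It fails at once if the dabba presses on the catch or on the back stop with more than 15 N (contact force between dabba and catch above 15 N or contact force between dabba and back_stop above 15 N).
It fails at once if the dabba is slammed or jammed on the tray with more than 60 N (contact force between dabba and tray above 60 N).
It fails at once if the dabba is tipped over by more than 0.4 rad (angle between dabba's own z axis and vertical above 0.4 rad).
It fails at once if a bystander is shifted by more than 15 mm or tipped (distance of any of tiffin, pickle_pot, fork from where it was at the start of the episode above 0.015 m or angle between any of tiffin, pickle_pot, fork's own z axis and vertical above 0.3 rad).
It also fails if it takes over 72 s, if anything falls off the work surface, if the arm or the gripper's body presses on something with over 40 N, if the wrist force passes 120 N, or if a joint passes its speed limit or range.

## Working session

There is one attempt and no reset: what is moved stays moved. The work goes in short steps, Python scripts to look and compute and a tool call to move; the robot and the scene stay as the last step left them, time stands still between calls to the robot, and variables do not carry over. Pictures are saved under pics/ and viewed, about 8 in all and at most 12, crops included, and the job is handed in when it is done.

Besides the shell and the picture viewer there is one more tool, called after "Call:" as name(argument=value, ...), one argument or row to a line, values as JSON. apply_moves: Moves the arm, as the interface text tells. Its arguments: {"type":"object","properties":{"targets":{"type":"array","items":{"type":"array"}},"hand":{"type":"number"},"squeeze":{"type":"number"}},"required":["targets"]}

```bash
mkdir -p pics; ls
cat > h.py <<'E'
import numpy as np, cv2
from cell import env
def save(p,name): cv2.imwrite('pics/'+name,cv2.cvtColor(p['image'],cv2.COLOR_RGB2BGR))
def ray(p,uv,z):
    K=np.array(p['camera_matrix']);T=np.array(p['camera_from_world'])
    uv=np.atleast_2d(np.array(uv,float))
    d=(np.linalg.inv(K)@np.c_[uv,np.ones(len(uv))].T).T@T[:3,:3]
    c=-T[:3,:3].T@T[:3,3]
    return c+d*((z-c[2])/d[:,2])[:,None]
def proj(p,X):
    K=np.array(p['camera_matrix']);T=np.array(p['camera_from_world'])
    X=np.atleast_2d(X);q=(X@T[:3,:3].T+T[:3,3])@K.T
    return q[:,:2]/q[:,2:]
E
python3 - <<'E'
from h import *
o=env.get_obs();print(o)
for n in ['top','scene']:
    p=env.read_camera(n);save(p,n+'1.png');T=np.array(p['camera_from_world']);print(n,-T[:3,:3].T@T[:3,3])
    for t in ['dabba','dabba_grip','tray','catch','back_stop','tiffin','pickle_pot','fork']:
        for r in env.regions_of(p,t)[:4]:
            m=r['region'];ys,xs=np.nonzero(m);print(t,round(r['conf'],2),r['rect'],ray(p,[xs.mean(),ys.mean()],0.0).round(3))
E
```

```text
pics
{'time_s': 0.0, 'qpos': array([72.88700769, 18.43942072, -4.01458673, 83.17464837,  1.2973316 ,
       78.54226629, -3.26110004]), 'joint_velocities': array([ 0.12594041, -0.03980562,  0.10146567,  0.09755651, -0.10579291,
        0.07874647,  0.02512565]), 'effort': array([-5.96306927e-04, -4.91287279e+01, -4.04296154e-01, -3.12527132e+01,
       -6.40406460e-02,  4.37662506e-02,  1.70614076e-04]), 'tool_pos': array([ 0.19976145, -0.61795327,  0.22145955]), 'tool_rot': array([-1.79889036e+02,  8.41049607e-03,  1.79212133e+01]), 'force': array([ 0.14963401, -0.02352361,  0.21387525]), 'wrist_torque': array([0.01537431, 0.01150129, 0.02040856]), 'grip_width': 0.08724115945495803}
top [0.31826167 0.00637401 1.25081885]
dabba 0.7 [440.9, 223.0, 496.9, 276.5] [[ 0.489 -0.438  0.   ]]
dabba 0.7 [381.4, 301.1, 439.4, 364.7] [[ 0.265 -0.259  0.   ]]
dabba 0.67 [392.2, 238.5, 431.6, 283.1] [[ 0.46  -0.269  0.   ]]
dabba_grip 0.96 [380.3, 304.3, 443.3, 364.4] [[ 0.264 -0.259  0.   ]]
dabba_grip 0.93 [390.2, 239.6, 431.7, 282.7] [[ 0.46  -0.269  0.   ]]
dabba_grip 0.63 [443.3, 224.0, 496.
[... 685 characters left out ...]
.1, 213.1, 161.5, 272.0] [[ 0.443 -0.442  0.   ]]
dabba_grip 0.96 [181.9, 153.3, 242.7, 211.1] [[ 0.216 -0.26   0.   ]]
dabba_grip 0.71 [172.2, 212.6, 224.4, 257.5] [[ 0.426 -0.27   0.   ]]
tray 0.76 [269.2, 220.1, 391.5, 349.6] [[0.598 0.036 0.   ]]
catch 0.69 [312.6, 252.6, 325.1, 283.5] [[0.53  0.015 0.   ]]
back_stop 0.55 [294.4, 322.4, 334.5, 332.7] [[0.702 0.006 0.   ]]
tiffin 0.77 [495.4, 250.7, 574.6, 340.1] [[0.62  0.496 0.   ]]
pickle_pot 0.59 [166.2, 312.3, 206.5, 356.5] [[ 0.722 -0.26   0.   ]]
pickle_pot 0.31 [449.3, 203.8, 459.8, 251.7] [[0.42  0.354 0.   ]]
fork 0.82 [447.1, 207.9, 460.3, 253.9] [[0.421 0.354 0.   ]]
fork 0.56 [293.0, 322.3, 332.5, 335.0] [[0.702 0.002 0.   ]]
```

Run:
```python
import cv2
a=cv2.imread('pics/top1.png')[120:380,240:510]
cv2.imwrite('pics/top1c.png',cv2.resize(a,None,fx=2.3,fy=2.3,interpolation=cv2.INTER_CUBIC))
```

```text
(no output)
```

View pics/top1c.png

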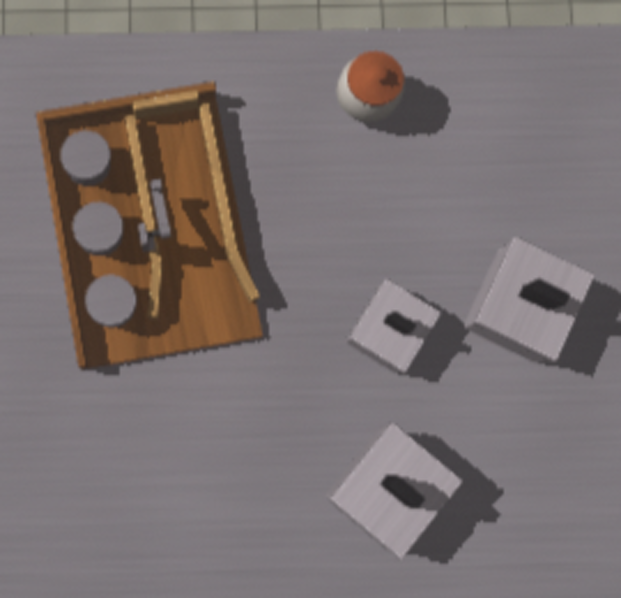

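The crop shows the smallest dabba at crop (396,326), with its fin at (400,322) and its x axis at about -29° yaw. The two larger look-alikes are at (535,300) and (398,490). The lane runs upwards between the battens, between crop x 140 and 215, and the catch is at (160,210).

Run:
```python
from h import *
p=env.read_camera('top')
f=lambda *c:np.array(c)/2.3+[240,120]
print('lid',ray(p,f((388,280),(440,310),(405,372),(350,338)),.05).round(3).tolist())
print('fin',ray(p,f((385,316),(416,328)),.088).round(3).tolist())
R=ray(p,f((202,107),(222,238),(250,300)),.038);L=ray(p,f((138,120),(154,225),(153,316)),.038)
print('R',R.round(3).tolist(),'L',L.round(3).tolist())
print('bs',ray(p,f((137,111),(199,100)),.052).round(3).tolist())
print('near corners',ray(p,f((82,367),(265,336)),.012).round(3).tolist())
w=env.read_camera('wrist');print(np.array(w['mount']).round(4),w['camera_matrix'])
```

```text
lid [[0.51, -0.256, 0.05], [0.472, -0.316, 0.05], [0.4, -0.27, 0.05], [0.441, -0.207, 0.05]]
fin [[0.462, -0.242, 0.088], [0.447, -0.277, 0.088]]
R [[0.732, -0.04, 0.038], [0.567, -0.06, 0.038], [0.491, -0.092, 0.038]] L [[0.717, 0.039, 0.038], [0.585, 0.022, 0.038], [0.474, 0.025, 0.038]]
bs [[0.724, 0.04, 0.052], [0.736, -0.036, 0.052]]
near corners [[0.416, 0.112, 0.012], [0.45, -0.111, 0.012]]
[[-6.000e-04 -9.660e-01 -2.586e-01  7.030e-02]
 [ 1.000e+00 -8.000e-04  5.000e-04 -1.000e-03]
 [-7.000e-04 -2.586e-01  9.660e-01 -1.627e-01]
 [ 0.000e+00  0.000e+00  0.000e+00  1.000e+00]] [[400.41228783   0.         321.82581694]
 [  0.         400.41228783 236.42248337]
 [  0.           0.           1.        ]]
```

Call:
apply_moves(
  targets=[
    [[40, 50, 10], [0, 0, 0.12]],
    [[80, 100, 20], [0, 0, 0.24]],
    [[115, 150, 30], [0, 0, 0.36]],
    [[150, 200, 40], [0, 0, 0.48]],
    [[180, 240, 50], [0, 0, 0.6]],
    [[210, 280, 60], [0, 0, 0.75]],
    [[230, 320, 60], [0, 0, 0.75]],
    [[230, 320, 60], [0, 0, 0.75]],
  ],
  hand=60,
)

```text
time_s: 1.8
tool_pos: [0.431, -0.2967, 0.2833]
tool_rot: [179.9, 0.0, 60.9]
force: [1.1, 0.4, -0.5]
grip_width: 0.0602
```

```bash
cat >> h.py <<'E'
from scipy.spatial.transform import Rotation as Rot
def wrist():
    o=env.get_obs();p=env.read_camera('wrist')
    T=np.eye(4);T[:3,:3]=Rot.from_euler('xyz',o['tool_rot'],degrees=True).as_matrix();T[:3,3]=o['tool_pos']
    p['camera_from_world']=np.linalg.inv(T@np.array(p['mount']));return p,o
E
python3 - <<'E'
from h import *
p,o=wrist();save(p,'w1.png');print(o['tool_pos'],o['tool_rot'])
print(proj(p,[[.456,-.262,.05],[.456,-.262,.088]]))
for t in ['dabba','dabba_grip']:
    for r in env.regions_of(p,t)[:3]:
        ys,xs=np.nonzero(r['region']);q=cv2.minAreaRect(np.c_[xs,ys].astype(np.float32))
        print(t,r['conf'],r['rect'],ray(p,[xs.mean(),ys.mean()],.05).round(3),ray(p,cv2.boxPoints(q),.05).round(3).tolist())
E
```

```text
[ 0.43095078 -0.29666694  0.28329477] [1.79928996e+02 2.73514052e-02 6.09005971e+01]
[[327.36301679 159.20287881]
 [328.03433792 162.37061271]]
dabba 0.93 [93.6, 174.9, 231.6, 297.1] [[ 0.27  -0.243  0.05 ]] [[0.17, -0.242, 0.05], [0.259, -0.163, 0.05], [0.357, -0.247, 0.05], [0.274, -0.334, 0.05]]
dabba 0.84 [282.7, 114.7, 376.1, 200.6] [[ 0.457 -0.26   0.05 ]] [[0.399, -0.268, 0.05], [0.443, -0.206, 0.05], [0.513, -0.253, 0.05], [0.473, -0.318, 0.05]]
dabba 0.69 [366.2, 224.4, 487.0, 310.0] [[ 0.494 -0.403  0.05 ]] [[0.416, -0.422, 0.05], [0.459, -0.339, 0.05], [0.566, -0.399, 0.05], [0.529, -0.485, 0.05]]
dabba_grip 0.71 [364.2, 223.7, 487.2, 306.4] [[ 0.493 -0.403  0.05 ]] [[0.459, -0.339, 0.05], [0.565, -0.398, 0.05], [0.528, -0.484, 0.05], [0.416, -0.422, 0.05]]
dabba_grip 0.57 [281.2, 115.2, 375.8, 200.2] [[ 0.457 -0.26   0.05 ]] [[0.399, -0.268, 0.05], [0.443, -0.206, 0.05], [0.513, -0.252, 0.05], [0.472, -0.317, 0.05]]
dabba_grip 0.57 [87.0, 174.5, 230.5, 304.0] [[ 0.27  -0.243  0.05 ]] [[0.168, -0.242, 0.05], [0.258, -0.162, 0.05], [0.357, -0.248, 0.05], [0.273, -0.335, 0.05]]
```

View pics/w1.png

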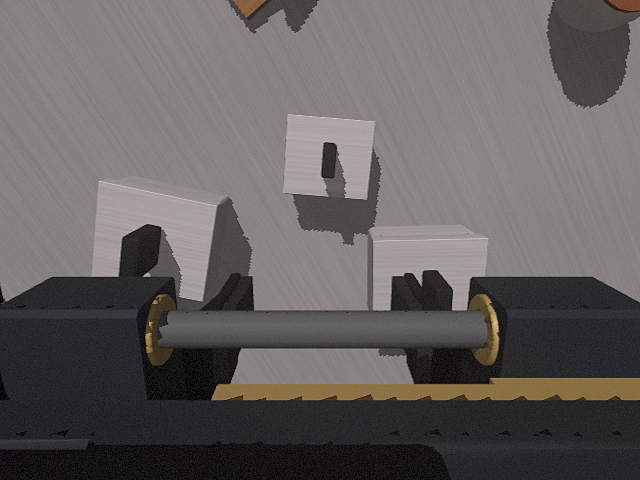

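The wrist view shows the small dabba at (330,157) with its fin at (329,160), turned about 4.5°. This agrees with the top camera: centre (0.457,-0.261).

Call:
apply_moves(
  targets=[
    [[15, 20, -30], [0, 0, -0.08]],
    [[26, 36, -70], [0, 0, -0.08]],
    [[26, 36, -110], [0, 0, -0.08]],
    [[26, 36, -150], [0, 0, -0.08]],
    [[26, 36, -175], [0, 0, -0.08]],
    [[26, 36, -200], [0, 0, -0.08]],
    [[26, 36, -220], [0, 0, -0.08]],
    [[26, 36, -228], [0, 0, -0.08]],
  ],
  hand=50,
)

```text
time_s: 2.75
tool_pos: [0.4538, -0.263, 0.0523]
tool_rot: [-179.8, 0.0, 56.2]
force: [-0.7, -0.9, -0.4]
grip_width: 0.0501
```

Call:
apply_moves(
  targets=[
    [[0, 0, 0], [0, 0, 0]],
    [[0, 0, 0], [0, 0, 0]],
    [[0, 0, 0], [0, 0, 0]],
    [[0, 0, 0], [0, 0, 0]],
    [[0, 0, 0], [0, 0, 0]],
    [[0, 0, 0], [0, 0, 0]],
  ],
  hand=0,
  squeeze=30,
)

```text
time_s: 3.35
tool_pos: [0.4564, -0.2627, 0.0551]
tool_rot: [179.9, 0.0, 56.3]
force: [0.4, -0.4, 1.7]
grip_width: 0.012
```

Call:
apply_moves(
  targets=[
    [[0, 0, 15], [0, 0, 0]],
    [[0, 0, 45], [0, 0, 0]],
    [[0, 0, 85], [0, 0, 0.1]],
    [[0, 0, 125], [0, 0, 0.22]],
    [[20, 10, 160], [0, 0, 0.34]],
    [[45, 30, 190], [0, 0, 0.46]],
    [[70, 55, 195], [0, 0, 0.58]],
    [[93, 81, 195], [0, 0, 0.7]],
  ],
)

```text
time_s: 4.15
tool_pos: [0.5504, -0.181, 0.2523]
tool_rot: [179.8, 0.1, 96.6]
force: [0.3, -0.1, -4.0]
grip_width: 0.0116
```

Call:
apply_moves(
  targets=[
    [[0, 0, 0], [0, 0, 0.028]],
    [[0, 0, 0], [0, 0, 0.028]],
    [[0, 0, 0], [0, 0, 0.028]],
  ],
)

```text
time_s: 4.45
tool_pos: [0.548, -0.1826, 0.2494]
tool_rot: [-179.9, 0.0, 97.9]
force: [-0.8, -0.4, -3.4]
grip_width: 0.012
```

Run:
```python
from h import *
p,o=wrist();save(p,'w2.png');print(o['tool_pos'],o['tool_rot'],o['force'],o['wrist_torque'],o['grip_width'])
for t in ['catch','back_stop','tray','dabba','lane_mouth']:
    for r in env.regions_of(p,t)[:2]: print(t,r['conf'],r['rect'])
```

```text
[ 0.54804144 -0.18255943  0.24941485] [-1.79922694e+02  2.61588982e-02  9.78867281e+01] [-0.81922017 -0.40136253 -3.446726  ] [-0.00110268 -0.04815281  0.07836112] 0.012048885886879076
back_stop 0.93 [553.0, 0.0, 595.9, 75.7]
tray 0.64 [224.2, 0.4, 601.1, 112.5]
dabba 0.96 [0.8, 154.1, 118.3, 311.8]
dabba 0.6 [221.5, 189.5, 421.2, 366.5]
lane_mouth 0.95 [225.3, 0.8, 601.8, 110.7]
```

View pics/w2.png

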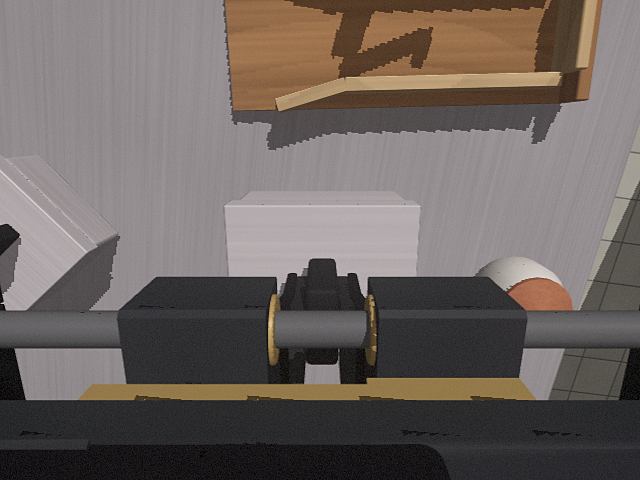

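The dabba hangs straight in the jaws, with its lid edge at (226,203)–(419,205). The lane's right batten runs from (345,90) to (560,80). I need a view nearer the lane.

Call:
apply_moves(
  targets=[
    [[0, 40, 10], [0, 0, 0]],
    [[0, 80, 20], [0, 0, 0]],
    [[0, 110, 30], [0, 0, 0]],
    [[0, 110, 30], [0, 0, 0]],
    [[0, 110, 30], [0, 0, 0]],
    [[0, 110, 30], [0, 0, 0]],
  ],
)

```text
time_s: 5.35
tool_pos: [0.5487, -0.0731, 0.2792]
tool_rot: [-180.0, 0.0, 97.9]
force: [-0.7, -0.3, -3.4]
grip_width: 0.0119
```

Run:
```python
from h import *
p,o=wrist();save(p,'w3.png');print(o['tool_pos'],o['tool_rot'])
for t in ['catch','back_stop','tray']:
    for r in env.regions_of(p,t)[:2]: print(t,r['conf'],r['rect'])
u=np.array([np.cos(.14),np.sin(.14),0]);v=np.array([-u[1],u[0],0]);O=np.array([.629,-.012,0])
for n,c in dict(R0=(-.09,-.0405,.038),R1=(.102,-.0405,.038),L0=(-.09,.0405,.038),L1=(.102,.0405,.038),F=(-.195,0,.012)).items(): print(n,proj(p,O+c[0]*u+c[1]*v+[0,0,c[2]]).round())
```

```text
[ 0.54870727 -0.07307754  0.27923298] [-1.79960797e+02  4.27175288e-02  9.79065124e+01]
catch 0.57 [348.6, 92.8, 432.3, 127.5]
back_stop 0.77 [505.6, 104.8, 540.2, 190.4]
tray 0.84 [212.3, 0.0, 559.3, 212.4]
R0 [[320. 193.]]
R1 [[510. 192.]]
L0 [[320. 109.]]
L1 [[520. 108.]]
F [[220. 151.]]
```

View pics/w3.png

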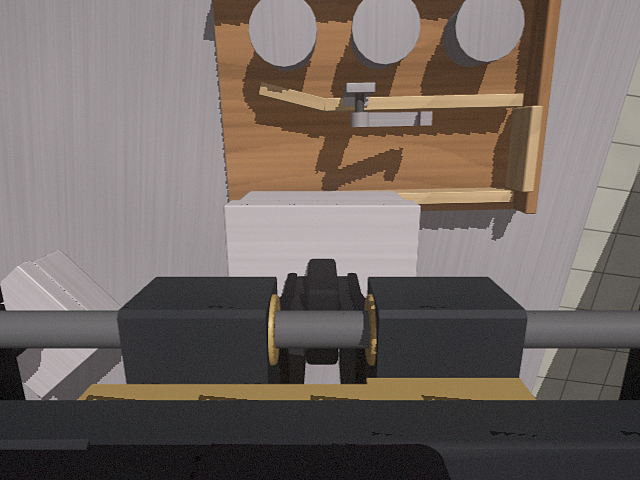

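Run:
```python
import cv2
a=cv2.imread('pics/w3.png')[75:220,205:555]
b=cv2.resize(a,(800,331),interpolation=cv2.INTER_CUBIC)
cv2.imwrite('pics/w3c.png',b)
```

```text
(no output)
```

View pics/w3c.png

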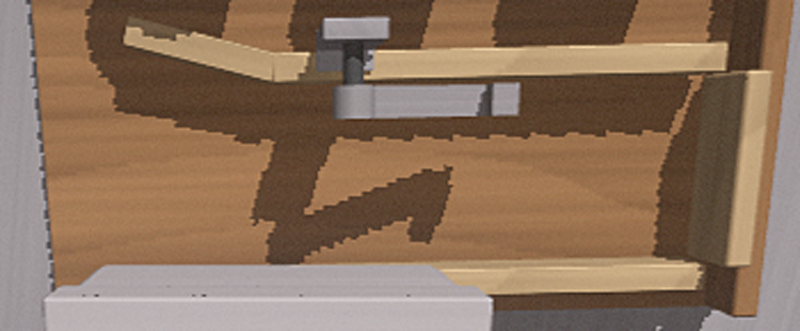

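Run:
```python
from h import *
p=env.read_camera('wrist');o=env.get_obs()
T=np.eye(4);T[:3,:3]=Rot.from_euler('xyz',[-179.96,.043,97.907],degrees=True).as_matrix();T[:3,3]=[.54871,-.07308,.27923]
p['camera_from_world']=np.linalg.inv(T@np.array(p['mount']))
f=lambda *c:np.array(c)*350/800+[205,75]
def s(n,pts,z):
    w=ray(p,f(*pts),z);d=w[1]-w[0];print(n,w.round(4)[:,:2].tolist(),'ang',np.degrees(np.arctan2(d[1],d[0])).round(2),'len',np.hypot(*d[:2]).round(4));return w
L=s('L',[(277,80),(727,70)],.038);R=s('R',[(440,267),(702,261)],.038)
s('bs top',[(745,72),(728,265)],.052);s('bs foot',[(708,80),(690,257)],.012);s('floor near',[(36,60),(52,285)],.012)
s('catch hinge/nose',[(352,100),(519,100)],.07)
for r in env.regions_of(p,'dabba'): print(r['rect'],r['conf'])
print('dabba lid px->world',ray(p,[[226,203.5],[419,205]],.2792-.054+.05).round(4))
```

```text
L [[0.5402, 0.0154], [0.7269, 0.0452]] ang 9.09 len 0.189
R [[0.6229, -0.0531], [0.7374, -0.0346]] ang 9.19 len 0.116
bs top [[0.7278, 0.0438], [0.742, -0.0336]] ang -79.63 len 0.0788
bs foot [[0.7317, 0.043], [0.7441, -0.0356]] ang -81.04 len 0.0796
floor near [[0.4327, 0.0102], [0.4475, -0.0901]] ang -81.61 len 0.1014
catch hinge/nose [[0.5701, 0.0106], [0.6346, 0.0195]] ang 7.87 len 0.0651
[223.4, 188.6, 419.2, 364.6] 0.78
[0.7, 251.2, 121.3, 397.0] 0.62
dabba lid px->world [[ 0.5025 -0.0379  0.2752]
 [ 0.5833 -0.0274  0.2752]]
```

Call:
apply_moves(
  targets=[
    [[-30, 20, 0], [0, 0, 0.02]],
    [[-61, 38, -10], [0, 0, 0.02]],
    [[-61, 38, -50], [0, 0, 0.02]],
    [[-61, 38, -90], [0, 0, 0.02]],
    [[-61, 38, -130], [0, 0, 0.02]],
    [[-61, 38, -160], [0, 0, 0.02]],
    [[-61, 38, -180], [0, 0, 0.02]],
    [[-61, 38, -190], [0, 0, 0.02]],
  ],
)

```text
time_s: 6.45
tool_pos: [0.4866, -0.0335, 0.0876]
tool_rot: [-179.8, -0.1, 99.2]
force: [0.5, 0.0, -2.4]
grip_width: 0.0119
```

Call:
apply_moves(
  targets=[
    [[0, 0, 0], [0, 0, 0]],
    [[0, 0, 0], [0, 0, 0]],
    [[0, 0, 0], [0, 0, 0]],
    [[0, 0, 0], [0, 0, 0]],
  ],
)

```text
time_s: 6.85
tool_pos: [0.4889, -0.0337, 0.0908]
tool_rot: [179.9, 0.1, 99.2]
force: [0.0, -0.9, -2.7]
grip_width: 0.0115
```

Run:
```python
from h import *
p,o=wrist();save(p,'w4.png');print(o['tool_pos'],o['tool_rot'],o['force'])
a=cv2.imread('pics/w4.png')[0:320,100:500];cv2.imwrite('pics/w4c.png',cv2.resize(a,None,fx=1.8,fy=1.8,interpolation=cv2.INTER_CUBIC))
```

```text
[ 0.48893203 -0.03365024  0.0907642 ] [1.79882087e+02 5.90349272e-02 9.91590447e+01] [ 0.01419334 -0.90210647 -2.71545665]
```

View pics/w4c.png

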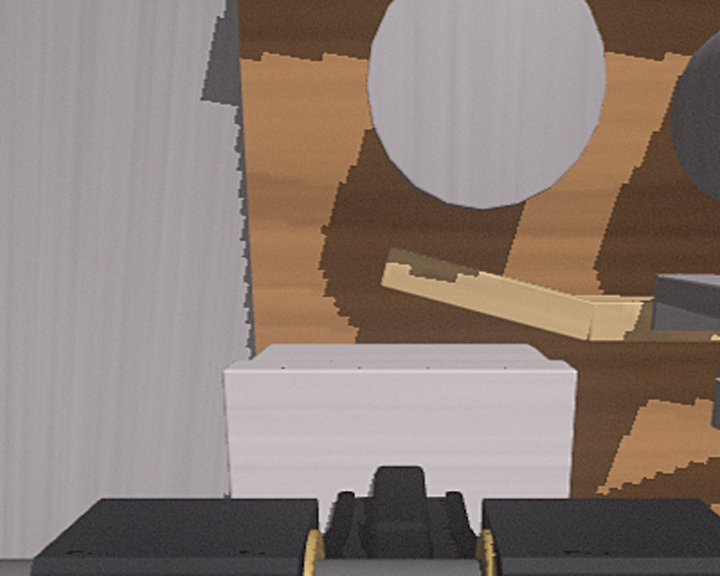

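The dabba hangs squarely over the mouth: lid edge at crop (224–577, 372), batten kink at (590,338). From these its centre is at tray x ≈ -147 mm and about 1.4 mm too far left. I'll correct that while lowering.

Call:
apply_moves(
  targets=[
    [[0, -1.4, -6], [0, 0, 0]],
    [[0, -1.4, -12], [0, 0, 0]],
    [[0, -1.4, -17], [0, 0, 0]],
    [[0, -1.4, -20], [0, 0, 0]],
    [[0, -1.4, -21.5], [0, 0, 0]],
    [[0, -1.4, -22.5], [0, 0, 0]],
    [[0, -1.4, -22.5], [0, 0, 0]],
    [[0, -1.4, -22.5], [0, 0, 0]],
  ],
)

```text
time_s: 7.7
tool_pos: [0.4882, -0.0349, 0.0672]
tool_rot: [180.0, 0.0, 99.2]
force: [-0.8, 0.2, -3.5]
grip_width: 0.0116
```

Call:
apply_moves(
  targets=[
    [[0, 0, -0.5], [0, 0, 0]],
    [[0, 0, -1], [0, 0, 0]],
    [[0, 0, -1], [0, 0, 0]],
    [[0, 0, -1], [0, 0, 0]],
  ],
)

```text
time_s: 8.1
tool_pos: [0.4887, -0.0349, 0.0671]
tool_rot: [179.9, 0.0, 99.2]
force: [-1.8, -0.8, 5.6]
grip_width: 0.0122
```

Call:
apply_moves(
  targets=[
    [[4, 0.6, 0.5], [0, 0, 0]],
    [[8.9, 1.4, 0.5], [0, 0, 0]],
    [[13.8, 2.2, 0.5], [0, 0, 0]],
    [[18.8, 3, 0.5], [0, 0, 0]],
    [[23.7, 3.8, 0.5], [0, 0, 0]],
    [[28.6, 4.6, 0.5], [0, 0, 0]],
    [[33.6, 5.4, 0.5], [0, 0, 0]],
    [[37.5, 6, 0.5], [0, 0, 0]],
  ],
)

```text
time_s: 8.9
tool_pos: [0.5265, -0.0288, 0.0671]
tool_rot: [180.0, 0.0, 99.2]
force: [-1.6, -1.2, 5.6]
grip_width: 0.0118
```

Call:
apply_moves(
  targets=[
    [[4, 0.6, 0], [0, 0, 0]],
    [[8, 1.3, 0], [0, 0, 0]],
    [[12, 1.9, 0], [0, 0, 0]],
    [[16, 2.6, 0], [0, 0, 0]],
    [[19.7, 3.2, 0], [0, 0, 0]],
  ],
)

```text
time_s: 9.4
tool_pos: [0.5461, -0.0256, 0.0671]
tool_rot: [180.0, 0.0, 99.2]
force: [-1.8, -0.2, 5.6]
grip_width: 0.0118
```

Call:
apply_moves(
  targets=[
    [[3, 0.5, 0.3], [0, 0, 0]],
    [[6, 1, 0.3], [0, 0, 0]],
    [[9, 1.4, 0.3], [0, 0, 0]],
    [[12, 1.9, 0.3], [0, 0, 0]],
    [[15, 2.4, 0.3], [0, 0, 0]],
    [[18, 2.9, 0.3], [0, 0, 0]],
    [[21, 3.4, 0.3], [0, 0, 0]],
    [[23.7, 3.8, 0.3], [0, 0, 0]],
  ],
)

```text
time_s: 10.2
tool_pos: [0.5691, -0.0219, 0.0671]
tool_rot: [-180.0, 0.0, 99.2]
force: [-2.5, -0.5, 5.3]
grip_width: 0.0118
```

Call:
apply_moves(
  targets=[
    [[3, 0.5, 0], [0, 0, 0]],
    [[6, 1, 0], [0, 0, 0]],
    [[9, 1.4, 0], [0, 0, 0]],
    [[12, 1.9, 0], [0, 0, 0]],
    [[15, 2.4, 0], [0, 0, 0]],
    [[18, 2.9, 0], [0, 0, 0]],
    [[21, 3.4, 0], [0, 0, 0]],
    [[23.7, 3.8, 0], [0, 0, 0]],
  ],
)

```text
time_s: 11.0
tool_pos: [0.593, -0.018, 0.0671]
tool_rot: [180.0, 0.0, 99.2]
force: [-2.4, 0.4, 5.9]
grip_width: 0.0115
```

Run:
```python
from h import *
p,o=wrist();save(p,'w5.png');print(o['tool_pos'],o['tool_rot'],o['force'],o['wrist_torque'])
a=cv2.imread('pics/w5.png')[0:320,100:500];cv2.imwrite('pics/w5c.png',cv2.resize(a,None,fx=1.8,fy=1.8,interpolation=cv2.INTER_CUBIC))
```

```text
[ 0.59295207 -0.01801155  0.06714285] [1.79994296e+02 9.01973655e-03 9.91693147e+01] [-2.42859414  0.40461669  5.92474727] [-0.1233739   0.42037195 -0.01716317]
```

View pics/w5c.png

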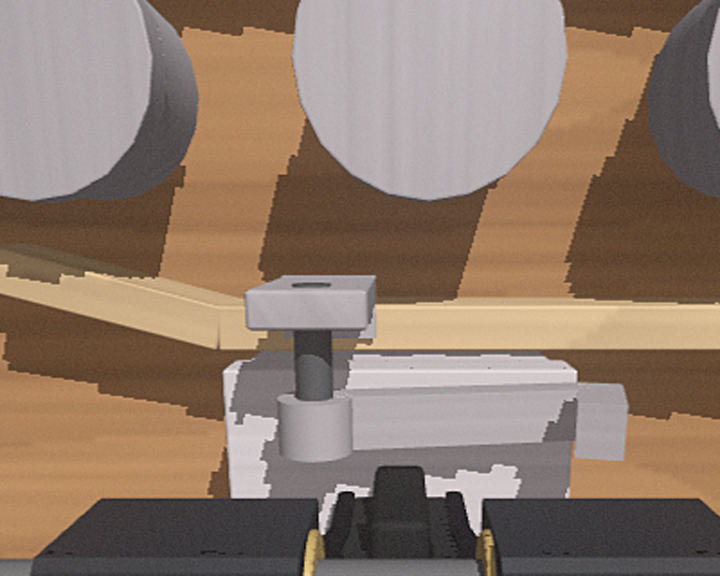

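The catch arm rides on the lid, clear of the fingers. The hinge is at crop (316,430), about tray x -60 mm, so contact should be with the dabba's centre near 47 mm. Now I'll slide on.

Call:
apply_moves(
  targets=[
    [[4, 0.6, 0], [0, 0, 0]],
    [[8, 1.3, 0], [0, 0, 0]],
    [[12, 1.9, 0], [0, 0, 0]],
    [[16, 2.6, 0], [0, 0, 0]],
    [[20, 3.2, 0], [0, 0, 0]],
    [[24, 3.8, 0], [0, 0, 0]],
    [[28, 4.5, 0], [0, 0, 0]],
    [[32, 5.1, 0], [0, 0, 0]],
  ],
)

```text
time_s: 11.85
tool_pos: [0.6249, -0.0129, 0.0671]
tool_rot: [180.0, 0.0, 99.2]
force: [-1.7, -0.3, 4.8]
grip_width: 0.0117
```

Call:
apply_moves(
  targets=[
    [[4, 0.6, 0], [0, 0, 0]],
    [[8, 1.3, 0], [0, 0, 0]],
    [[12, 1.9, 0], [0, 0, 0]],
    [[16, 2.6, 0], [0, 0, 0]],
    [[20, 3.2, 0], [0, 0, 0]],
    [[24, 3.8, 0], [0, 0, 0]],
    [[28, 4.5, 0], [0, 0, 0]],
    [[32, 5.1, 0], [0, 0, 0]],
  ],
)

```text
time_s: 12.65
tool_pos: [0.657, -0.0078, 0.0672]
tool_rot: [180.0, 0.0, 99.2]
force: [-2.4, -0.2, 5.2]
grip_width: 0.0117
```

Call:
apply_moves(
  targets=[
    [[3, 0.5, 0], [0, 0, 0]],
    [[6, 1, 0], [0, 0, 0]],
    [[9, 1.4, 0], [0, 0, 0]],
    [[12, 1.9, 0], [0, 0, 0]],
    [[15, 2.4, 0], [0, 0, 0]],
    [[18, 2.9, 0], [0, 0, 0]],
    [[20, 3.2, 0], [0, 0, 0]],
    [[22, 3.5, 0], [0, 0, 0]],
  ],
)

```text
time_s: 13.45
tool_pos: [0.6789, -0.0043, 0.0672]
tool_rot: [180.0, 0.0, 99.2]
force: [-2.3, 0.1, 5.6]
grip_width: 0.0116
```

Run:
```python
from h import *
p,o=wrist();save(p,'w6.png');print(o['tool_pos'],o['tool_rot'],o['force'],o['wrist_torque'])
a=cv2.imread('pics/w6.png')[0:320,100:500];cv2.imwrite('pics/w6c.png',cv2.resize(a,None,fx=1.8,fy=1.8,interpolation=cv2.INTER_CUBIC))
```

```text
[ 0.67893319 -0.00426041  0.06716147] [1.79982795e+02 2.09337252e-03 9.91632093e+01] [-2.31190588  0.12695678  5.5932158 ] [-0.179625    0.30482891 -0.00788955]
```

View pics/w6c.png

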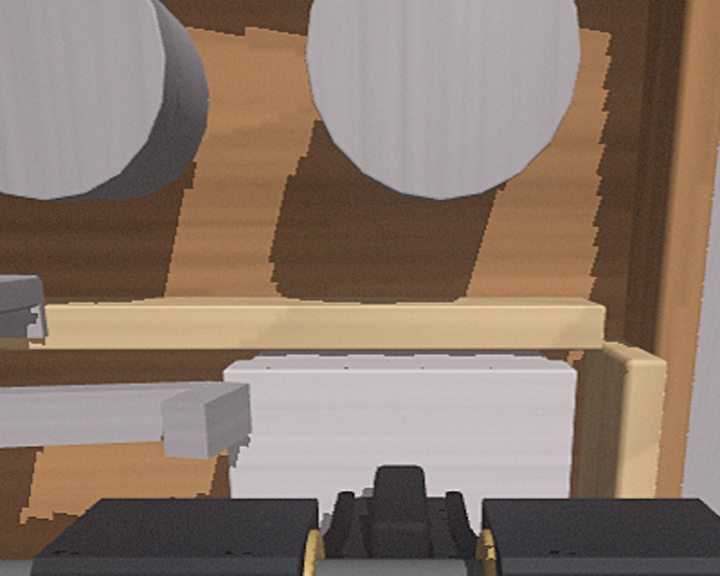

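The catch nose is still on the dabba's back edge at crop (240,400), and the back stop is about 15 mm ahead. I'll push about 9 mm more, slowly.

Call:
apply_moves(
  targets=[
    [[1.2, 0.2, 0], [0, 0, 0]],
    [[2.4, 0.4, 0], [0, 0, 0]],
    [[3.6, 0.6, 0], [0, 0, 0]],
    [[4.8, 0.8, 0], [0, 0, 0]],
    [[6, 1, 0], [0, 0, 0]],
    [[7.2, 1.2, 0], [0, 0, 0]],
    [[8.4, 1.3, 0], [0, 0, 0]],
    [[8.9, 1.4, 0], [0, 0, 0]],
  ],
)

```text
time_s: 14.3
tool_pos: [0.6878, -0.0029, 0.0672]
tool_rot: [180.0, 0.0, 99.2]
force: [-1.8, -0.3, 5.3]
grip_width: 0.0117
```

Call:
apply_moves(
  targets=[
    [[0, 0, 0.3], [0, 0, 0]],
    [[0, 0, 0.3], [0, 0, 0]],
    [[0, 0, 0.3], [0, 0, 0]],
  ],
)

```text
time_s: 14.6
tool_pos: [0.6879, -0.0029, 0.0672]
tool_rot: [179.9, -0.0, 99.2]
force: [-0.3, 0.0, 2.3]
grip_width: 0.0117
```

Run:
```python
from h import *
p,o=wrist();save(p,'w7.png');print(o['tool_pos'],o['tool_rot'],o['force'],o['wrist_torque'])
a=cv2.imread('pics/w7.png')[0:320,100:500];cv2.imwrite('pics/w7c.png',cv2.resize(a,None,fx=1.8,fy=1.8,interpolation=cv2.INTER_CUBIC))
```

```text
[ 0.68788599 -0.00286166  0.06716663] [ 1.79949055e+02 -5.88574962e-03  9.91679994e+01] [-0.31949098  0.04871981  2.34864303] [-0.01191214 -0.20371291  0.00165775]
```

View pics/w7c.png

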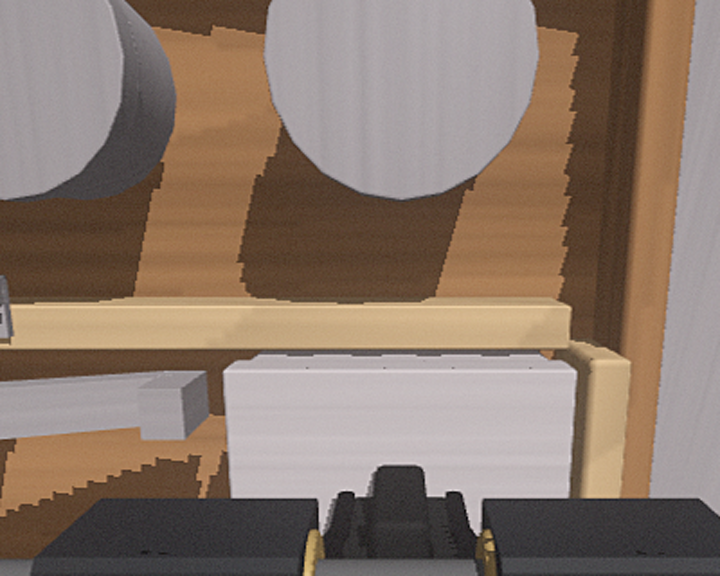

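The catch has dropped: the nose face at crop (207,375) is now lower, with a visible gap to the dabba's back at 228. Next I'll draw back in small steps, watching the force.

Call:
apply_moves(
  targets=[
    [[-0.6, -0.1, 0.2], [0, 0, 0]],
    [[-1.2, -0.2, 0.2], [0, 0, 0]],
    [[-1.8, -0.3, 0.2], [0, 0, 0]],
    [[-2.4, -0.4, 0.2], [0, 0, 0]],
    [[-3, -0.5, 0.2], [0, 0, 0]],
  ],
)

```text
time_s: 15.15
tool_pos: [0.6843, -0.0035, 0.0672]
tool_rot: [-180.0, -0.0, 99.2]
force: [1.2, -0.2, 0.4]
grip_width: 0.0119
```

Call:
apply_moves(
  targets=[
    [[-0.25, 0, 0], [0, 0, 0]],
    [[-0.5, -0.1, 0], [0, 0, 0]],
    [[-0.5, -0.1, 0], [0, 0, 0]],
  ],
)

```text
time_s: 15.45
tool_pos: [0.6838, -0.0037, 0.0672]
tool_rot: [-180.0, 0.0, 99.2]
force: [0.1, 0.2, 0.6]
grip_width: 0.0117
```

Call:
apply_moves(
  targets=[
    [[-0.25, 0, 0], [0, 0, 0]],
    [[-0.5, -0.1, 0], [0, 0, 0]],
    [[-0.5, -0.1, 0], [0, 0, 0]],
  ],
)

```text
time_s: 15.75
tool_pos: [0.6833, -0.0037, 0.0672]
tool_rot: [-180.0, -0.0, 99.2]
force: [0.9, 0.3, -1.1]
grip_width: 0.0115
```

Call:
apply_moves(
  targets=[
    [[-0.25, 0, 0], [0, 0, 0]],
    [[-0.5, -0.1, 0], [0, 0, 0]],
    [[-0.5, -0.1, 0], [0, 0, 0]],
  ],
)

```text
time_s: 16.05
tool_pos: [0.6828, -0.0038, 0.0672]
tool_rot: [-180.0, -0.0, 99.2]
force: [-0.2, 0.1, -1.1]
grip_width: 0.0117
```

Call:
apply_moves(
  targets=[
    [[-0.25, 0, 0], [0, 0, 0]],
    [[-0.5, -0.1, 0], [0, 0, 0]],
    [[-0.5, -0.1, 0], [0, 0, 0]],
  ],
)

```text
time_s: 16.35
tool_pos: [0.6823, -0.0039, 0.0672]
tool_rot: [-180.0, -0.0, 99.2]
force: [0.6, 0.5, -2.2]
grip_width: 0.0116
```

Call:
apply_moves(
  targets=[
    [[-0.25, 0, 0], [0, 0, 0]],
    [[-0.5, -0.1, 0], [0, 0, 0]],
    [[-0.5, -0.1, 0], [0, 0, 0]],
  ],
)

```text
time_s: 16.65
tool_pos: [0.6818, -0.004, 0.0672]
tool_rot: [-180.0, 0.0, 99.2]
force: [0.0, 0.1, -2.7]
grip_width: 0.0119
```

Call:
apply_moves(
  targets=[
    [[-0.2, 0, 0], [0, 0, 0]],
    [[-0.4, -0.1, 0], [0, 0, 0]],
    [[-0.4, -0.1, 0], [0, 0, 0]],
  ],
)

```text
time_s: 16.95
tool_pos: [0.6814, -0.0041, 0.0672]
tool_rot: [-180.0, 0.0, 99.2]
force: [1.1, 0.5, -2.8]
grip_width: 0.0118
```

Call:
apply_moves(
  targets=[
    [[-0.2, 0, 0], [0, 0, 0]],
    [[-0.4, -0.1, 0], [0, 0, 0]],
    [[-0.4, -0.1, 0], [0, 0, 0]],
  ],
)

```text
time_s: 17.25
tool_pos: [0.681, -0.0042, 0.0673]
tool_rot: [-180.0, 0.0, 99.2]
force: [-0.4, -0.6, -4.1]
grip_width: 0.0122
```

Call:
apply_moves(
  targets=[
    [[-0.2, 0, 0], [0, 0, 0]],
    [[-0.4, -0.1, 0], [0, 0, 0]],
    [[-0.4, -0.1, 0], [0, 0, 0]],
  ],
)

```text
time_s: 17.55
tool_pos: [0.6807, -0.0043, 0.0673]
tool_rot: [-180.0, 0.0, 99.2]
force: [-0.0, 0.2, -3.3]
grip_width: 0.0117
```

Call:
apply_moves(
  targets=[
    [[-0.2, 0, -0.2], [0, 0, 0]],
    [[-0.4, -0.1, -0.2], [0, 0, 0]],
    [[-0.4, -0.1, -0.2], [0, 0, 0]],
  ],
)

```text
time_s: 17.85
tool_pos: [0.6806, -0.0043, 0.0673]
tool_rot: [180.0, 0.0, 99.2]
force: [0.5, -0.3, -2.9]
grip_width: 0.0114
```

Call:
apply_moves(
  targets=[
    [[-0.2, 0, 0], [0, 0, 0]],
    [[-0.4, -0.1, 0], [0, 0, 0]],
    [[-0.4, -0.1, 0], [0, 0, 0]],
  ],
)

```text
time_s: 18.15
tool_pos: [0.6806, -0.0044, 0.0674]
tool_rot: [179.9, 0.0, 99.2]
force: [3.6, 0.9, -4.0]
grip_width: 0.0119
```

Call:
apply_moves(
  targets=[
    [[-0.2, 0, 0], [0, 0, 0]],
    [[-0.4, -0.1, 0], [0, 0, 0]],
    [[-0.4, -0.1, 0], [0, 0, 0]],
  ],
)

```text
time_s: 18.45
tool_pos: [0.6804, -0.0044, 0.0675]
tool_rot: [179.9, 0.0, 99.2]
force: [4.2, 0.9, -4.2]
grip_width: 0.0117
```

Call:
apply_moves(
  targets=[
    [[-0.15, 0, -0.3], [0, 0, 0]],
    [[-0.3, 0, -0.3], [0, 0, 0]],
    [[-0.3, 0, -0.3], [0, 0, 0]],
    [[-0.3, 0, -0.3], [0, 0, 0]],
  ],
)

```text
time_s: 18.85
tool_pos: [0.6804, -0.0045, 0.0675]
tool_rot: [179.9, 0.0, 99.2]
force: [5.8, 0.9, -2.8]
grip_width: 0.0117
```

Call:
apply_moves(
  targets=[
    [[0, 0, 0], [0, 0, 0]],
    [[0, 0, 0], [0, 0, 0]],
    [[0, 0, 0], [0, 0, 0]],
    [[0, 0, 0], [0, 0, 0]],
    [[0, 0, 0], [0, 0, 0]],
    [[0, 0, 0], [0, 0, 0]],
  ],
)

```text
time_s: 19.45
tool_pos: [0.6804, -0.0045, 0.0675]
tool_rot: [179.9, 0.0, 99.2]
force: [5.4, 1.1, -3.0]
grip_width: 0.0117
```

Call:
apply_moves(
  targets=[
    [[0, 0, 0], [0, 0, 0]],
    [[0, 0, 0], [0, 0, 0]],
    [[0, 0, 0], [0, 0, 0]],
    [[0, 0, 0], [0, 0, 0]],
    [[0, 0, 0], [0, 0, 0]],
    [[0, 0, 0], [0, 0, 0]],
  ],
)

```text
time_s: 20.05
tool_pos: [0.6804, -0.0045, 0.0675]
tool_rot: [179.9, 0.0, 99.2]
force: [6.1, 1.2, -3.0]
grip_width: 0.0121
```

Run:
```python
from h import *
p,o=wrist();save(p,'w8.png');print(o['tool_pos'],o['tool_rot'],o['force'],o['wrist_torque'])
a=cv2.imread('pics/w8.png')[0:320,100:500];cv2.imwrite('pics/w8c.png',cv2.resize(a,None,fx=1.8,fy=1.8,interpolation=cv2.INTER_CUBIC))
```

```text
[ 0.68039034 -0.00445847  0.06749028] [1.79852031e+02 7.31116184e-03 9.91581871e+01] [ 6.05784238  1.18228904 -3.01122283] [ 0.1397368  -1.42755478 -0.1290562 ]
```

View pics/w8c.png

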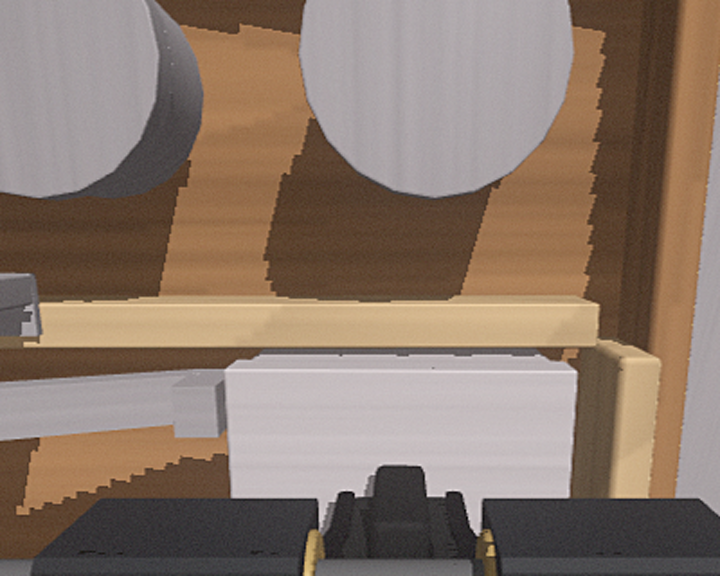

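The catch nose sits flat against the dabba's back at crop (226,385), and the tug read 5.8, 5.4 and 6.1 N over about 1.2 s. I'll relax the pull, then release.

Call:
apply_moves(
  targets=[
    [[0.3, 0.05, -0.2], [0, 0, 0]],
    [[0.6, 0.1, -0.4], [0, 0, 0]],
    [[0.8, 0.1, -0.5], [0, 0, 0]],
    [[0.8, 0.1, -0.5], [0, 0, 0]],
  ],
)

```text
time_s: 20.5
tool_pos: [0.6806, -0.0044, 0.0672]
tool_rot: [179.9, 0.0, 99.2]
force: [4.0, -0.1, 1.3]
grip_width: 0.0119
```

Call:
apply_moves(
  targets=[
    [[0.2, 0, 0], [0, 0, 0]],
    [[0.4, 0, 0], [0, 0, 0]],
    [[0.4, 0, 0], [0, 0, 0]],
  ],
)

```text
time_s: 20.8
tool_pos: [0.6806, -0.0044, 0.0672]
tool_rot: [180.0, 0.0, 99.2]
force: [1.5, 0.3, 5.1]
grip_width: 0.0121
```

Call:
apply_moves(
  targets=[
    [[0, 0, 0], [0, 0, 0]],
    [[0, 0, 0], [0, 0, 0]],
    [[0, 0, 0], [0, 0, 0]],
    [[0, 0, 0], [0, 0, 0]],
    [[0, 0, 0], [0, 0, 0]],
  ],
  hand=34,
)

```text
time_s: 21.3
tool_pos: [0.6801, -0.0046, 0.066]
tool_rot: [-179.9, -0.0, 99.2]
force: [0.1, -0.0, 0.1]
grip_width: 0.0331
```

Call:
apply_moves(
  targets=[
    [[0, 0, 5], [0, 0, 0]],
    [[0, 0, 15], [0, 0, 0]],
    [[0, 0, 30], [0, 0, 0]],
    [[0, 0, 50], [0, 0, 0]],
    [[0, 0, 80], [0, 0, 0]],
    [[0, 0, 115], [0, 0, 0]],
    [[0, 0, 150], [0, 0, 0]],
    [[0, 0, 150], [0, 0, 0]],
  ],
)

```text
time_s: 22.1
tool_pos: [0.6837, -0.0035, 0.2246]
tool_rot: [179.3, 0.1, 99.2]
force: [0.6, 0.4, 0.5]
grip_width: 0.0341
```

Run:
```python
from h import *
p,o=wrist();save(p,'w9.png');print(o['tool_pos'],o['tool_rot'],o['force'],o['grip_width'])
a=cv2.imread('pics/w9.png')[0:320,100:500];cv2.imwrite('pics/w9c.png',cv2.resize(a,None,fx=1.8,fy=1.8,interpolation=cv2.INTER_CUBIC))
```

```text
[ 0.68368125 -0.00352335  0.22460324] [1.79330161e+02 1.01443765e-01 9.91729980e+01] [0.60996236 0.42078196 0.53199704] 0.03412360954533085
```

View pics/w9c.png

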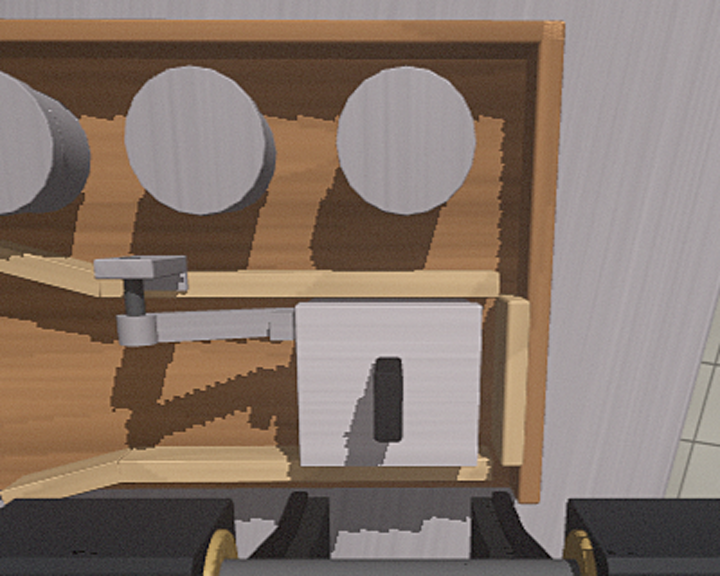

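The dabba stands upright and in line, with its back edge at crop (297,330) right at the catch nose (295,325). The catch is down and the gripper is clear, so I'll let the arm settle and hand in.

Call:
apply_moves(
  targets=[
    [[0, 0, 0], [0, 0, 0]],
    [[0, 0, 0], [0, 0, 0]],
    [[0, 0, 0], [0, 0, 0]],
  ],
)

```text
time_s: 22.45
tool_pos: [0.6798, -0.0046, 0.2151]
tool_rot: [-179.9, -0.0, 99.2]
force: [-0.6, -0.1, -0.2]
grip_width: 0.0342
```

```bash
python3 -c "
from cell import env
print(env.get_obs()['force']);print(env.sign_off())"
```

```text
[-0.64594687 -0.14162016 -0.2125971 ]
the job is handed in; nothing more can be done
None
```

The dabba is latched in the lane, and I handed the job in at about 22.5 s of the 72 s allowed. The sign-off reports no verdict.

- **Moving in:** I gripped the smallest dabba by its fin and stood it in the lane mouth at about tray x -147 mm. I then slid it in with about 2.5 N of horizontal force. The pictures showed the catch riding on the lid, then dropped behind the dabba with a gap.
- **Tug:** Drawn back, the dabba met the catch after about 7 mm. I held it there for about 1.2 s, with force readings of 5.4 to 6.1 N.
- **Release:** I eased the pull to about 1.5 N, opened the fingers and lifted clear.
- **Last checks:** The last picture shows the dabba upright and in line, its back at the catch nose, the catch down and the gripper clear. The wrist force was under 1 N.
- **Less certain:** I judged the final contact with the catch by eye from the picture. I did not measure the catch angle. I did not look at the tiffin, pickle pot or fork again, but the arm's path stayed away from them.

No check failed or disagreed.

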